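Diff into the wash pot, cleaner canister opened

TASK

Get the differential ready for degreasing: lower it gently into the deep wash pot (do not drop it) and let go of it there. Then undo the cap of the cleaner canister, whose quarter-turn thread may be right- or left-handed, so try both ways without wrenching, and finish while holding the cap in the gripper, still, at least 5 cm above where it sat. Leave the pot standing and everything else on the table alone.

Things in the scene. Friction and masses are not known exactly. Their poses are not given: they have to be found in the camera images.
- diff_center (a point): Differential: a black rounded barrel-shaped case with short steel stubs at both ends, standing upright on one stub on the table. 52 mm tall; 39 mm in diameter at its middle, 25 mm at the stubs; about 0.11 kg. The point is its centre, half-way up (26 mm above its foot).
- diff: The same differential; origin at the centre of its underside, z up along its axis.
- pot: Open round aluminium wash pot, loose, about 0.8 kg, 72 mm high, straight-sided, 154 mm across outside, wall 4 mm, floor 5 mm thick, no lid or handles. Origin at the centre of its underside, z up.
- canister: Grey cleaner canister, 64 mm in diameter, screwed to the table by a 85 mm square, 6 mm thick plate. Shoulder at 80 mm, then a neck 41 mm in diameter up to the mouth at 110 mm. Origin at the centre of its underside on the table, z up. The neck's two inner ledges, which hold the cap's lugs down, lie along its x axis.
- cap_center (a point): Round black knurled cap on the canister's neck: upright cylinder 48 mm in diameter, 26 mm high, with a low rib (34 mm long, 3 mm high) along its x axis on top; underside 110 mm above the table. The point is the cylinder's centre, 13 mm above that underside. A plug, stem and cross bar reach 17 mm down into the mouth; sideways play about 1 mm.
- cap: The same cap, 0.06 kg; origin in its underside, z up, x along the rib. It starts locked, x along the canister's x (pulled up it gives 2 mm). Turned the wrong way it stops dead after 6 to 10 degrees; the right way it turns easily, can be lifted from about 55 degrees on and meets a stop at about 77 (aim at 66 to 70). Which way is right differs from start to start and cannot be seen.
- stand: Bystander: black tool stand, 60 x 130 mm, with three grey-gripped hex drivers, 148 mm high over all. Origin under its centre.
- weight: Bystander: brass chassis weight, 45 x 28 x 10 mm. Origin under its centre.
- pliers: Bystander: blue-handled pliers lying flat, 150 mm long. Origin under the joint.
- wing: Bystander: clear rear wing, 70 x 152 x 45 mm. Origin under its centre.
Not all that is in view belongs to the job. Of the things shaped like the canister, the grey one is meant.

How it is judged:
By the outcome, as a careful person would: the job done as asked, in the order asked, and still so for the second after the job is handed in, while the arm keeps its last pose, push and grip.
It also fails if it takes over 67 s, if anything falls off the work surface, if the arm or the gripper's body presses on something with over 40 N, if the wrist force passes 120 N, or if a joint passes its speed limit or range.

ROBOT

A 6-joint arm with a two-finger parallel gripper is mounted at the origin on the work surface. World frame = base frame: x ahead of the robot, y to its left, z up, the work surface at z = 0. Lengths are in m, angles in degrees, forces in N, time in s.
With the tool pointing down it reaches from about 0.35 to 0.85 m from the base axis. Payload 8.1 kg.
Tool frame: the origin (TCP) lies on the front face of the gripper's body, between the roots of the fingers; the fingertips stand 73 mm ahead of it and the grasp point (between the pads) lies 54 mm ahead of it; z points along the fingers, y is the direction in which the jaws open and shut (so a half turn about z gives the same grasp; the last joint's range is limited). The gripper opens to 85 mm and grips with 20 to 120 N. Pads are 22 mm wide; open, the fingers measure 114 mm over their backs; the gripper's body (76 mm by 85 mm) begins 54 mm behind the grasp point. The pads swing forward as they close: fully open they stand 13 mm farther back than shut.
Start: joints at [67.586, 7.471, 85.268, -0, 87.261, -4.893], TCP at [0.181, 0.572, 0.304] pointing down, gripper open.
Joint ranges: [-169.43, 169.43], [-51.17, 129.36], [1.28, 143.12], [-76.62, 256.62], [0, 156.53], [-152.29, 152.29]. Speed limits (degrees/s): [136.94, 136.94, 159.86, 180, 180, 180].

INTERFACE

Orientations are given as [roll, pitch, yaw] about the fixed x, y, z axes, in that order (R = Rz(yaw) Ry(pitch) Rx(roll)).
In Python, from workcell import manip, optics, job gives the robot as it stands. The module is installed in compiled form; this text tells all that it offers.
- The arm moves only by the tool play_rows, never from a script. Its argument "targets" is a list of rows, each a list of 7 numbers: the turn, a rotation vector about the tool's x, y, z in rad, then the shift along the tool's x, y, z in cm, then the finger opening in cm, from 0 to 8.54. A call has 1 to 20 rows; each row is the pose to reach, as a shift and turn from the pose measured when the call began, along the tool's axes at that moment; what a row does not reach only later rows make up. A row lasts 1/10 s, in which the tool goes at most 50 mm and 8.59 degrees, less where a joint would pass 70% of its speed; a pose out of reach is approached as far as the arm can. A call with a gripper value outside its range is refused whole. The fingers move at their own pace and stop on an object; the grip force is fixed at half the most. Time passes only in rows, so rows that repeat a pose let the fingers close. It gives the time, the measured TCP pose, the force and the opening at its end, in the units of the state.
- manip.state(): the state, without advancing time (a new reading comes with each control period).
- optics.capture(name): name is "scene" or "top"; returns (picture, depth): 480x640x3 uint8, red, green, blue; 480x640 float32, m along the optical axis (not along the pixel's ray), 0 where there is no reading.
- optics.camera_params(name): a dict with "fx", "fy", "cx", "cy" (pixels), "eye" and "orientation" of the camera in the world. Camera axes: x right, y down, z forward; pixel columns grow to the right and rows downward; lengths in m; the calibration is good to about 2 mm. A picture is of the moment at which its call begins. camera_params takes no time and is no camera call.
- job.hand_in(): hands the job in, once; it reports no verdict.
The state is a dict: "time_s": time; "joint_pos": joint angles; "joint_velocities": joint speeds; "joint_torque": joint torques, N m; "position": TCP position; "eef_rot": TCP orientation; "wrist_force": force on the tool from outside, world axes, zero at the start; "torque": the same for the moment, N m; "finger_gap": finger opening in m.
Only numpy, scipy, OpenCV 4.12 (cv2) and the standard library are available. Lean on these libraries where they do the work, as an engineer would, in place of code of your own. Each camera call takes 0.05 s, during which the arm holds its last target. There are 200 camera calls.

## Working session

There is one attempt and no reset: what is moved stays moved. The work goes in short steps, Python scripts to look and compute and a tool call to move; the robot and the scene stay as the last step left them, time stands still between calls to the robot, and variables do not carry over. Pictures are saved under pics/ and viewed, about 8 in all and at most 12, crops included, and the job is handed in when it is done.

Besides the shell and the picture viewer there is one more tool, called after "Request:" as name(argument=value, ...) on one line, values as JSON. play_rows: Moves the arm, as the interface text tells. Its arguments: {"type":"object","properties":{"targets":{"type":"array"}},"required":["targets"]}

```bash
mkdir -p pics; cat > h.py <<'E'
import numpy as np,cv2
from scipy.spatial.transform import Rotation as R
from workcell import manip,optics,job
def cap(n,f=None):
    p,d=optics.capture(n)
    if f: cv2.imwrite('pics/'+f,cv2.cvtColor(p,cv2.COLOR_RGB2BGR))
    return p,d
E
python3 - <<'E'
from h import *
for n in("scene","top"):
    p,d=cap(n,n+'0.png'); np.savez('pics/'+n+'0.npz',p=p,d=d)
    print(n,optics.camera_params(n))
print(manip.state())
E
```

```text
scene {'fx': 440.3989807518838, 'fy': 440.3989807518838, 'cx': 321.19954574655185, 'cy': 239.74414101674304, 'eye': array([1.1472758 , 0.48861664, 0.74334306]), 'orientation': array([-1.28964164e+02,  4.13616713e-02,  1.31303082e+02])}
top {'fx': 444.2221301860374, 'fy': 444.2221301860374, 'cx': 324.64450797394835, 'cy': 237.31013744133023, 'eye': array([ 0.34350713, -0.02124656,  1.28743838]), 'orientation': array([-168.86397147,    2.07406056,  -91.5287164 ])}
{'time_s': 0.1, 'joint_pos': array([ 6.75852859e+01,  7.51263093e+00,  8.53246787e+01,  7.96725504e-04,
        8.72624682e+01, -4.89227749e+00]), 'joint_velocities': array([ 0.12822864,  0.02514462, -0.26715244,  0.00561955,  0.09566212,
        0.08575703]), 'joint_torque': array([ 2.01422874e-03, -5.70953715e+01, -5.01943338e+01, -9.05555839e-05,
        8.11530801e-03, -4.31980800e-05]), 'position': array([0.18046595, 0.57180963, 0.30291424]), 'eef_rot': array([-1.79900654e+02, -9.30216257e-03,  1.62477517e+02]), 'wrist_force': array([-0.52970204,  0.12339109, -0.45535618]), 'torque': array([-0.03847388, -0.05516772, -0.0464813 ]), 'finger_gap': 0.08560570277036877}
```

View pics/top0.png

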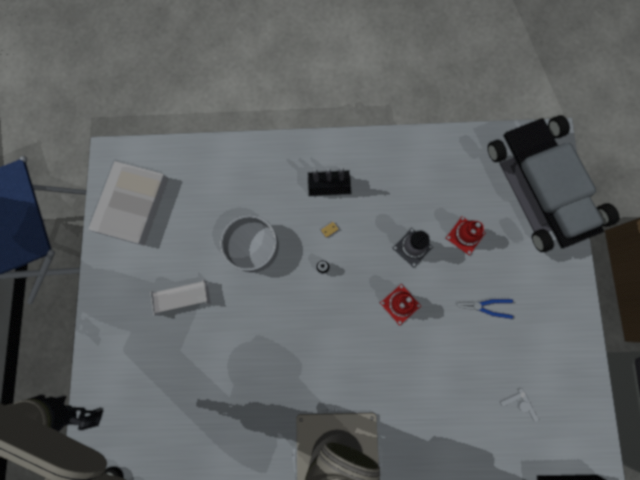

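View pics/scene0.png

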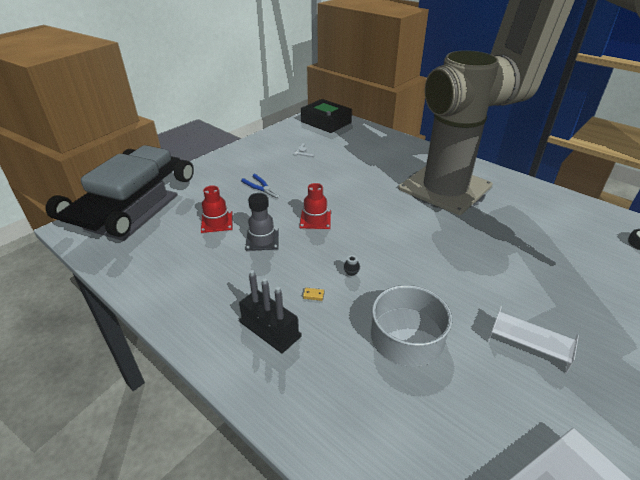

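Top view: the pot is at (250,243). Candidates for the differential are the black barrel at (322,267), the black tool stand at (329,183) and the black cap at (420,240); I choose (322,267). Candidates for the canister are the grey one at (413,246) and the red ones at (466,235) and (401,304); I choose the grey one. Scene view: diff (351,266), cap (258,202).

```bash
cat >> h.py <<'E'
def cloud(n,p,d):
    c=optics.camera_params(n); v,u=np.mgrid[:480,:640]
    P=np.dstack([(u-c['cx'])/c['fx']*d,(v-c['cy'])/c['fy']*d,d])
    return P@R.from_euler('xyz',c['orientation'],degrees=True).as_matrix().T+c['eye']
def ray(n,u,v,z):
    c=optics.camera_params(n)
    r=R.from_euler('xyz',c['orientation'],degrees=True).apply([(u-c['cx'])/c['fx'],(v-c['cy'])/c['fy'],1])
    return c['eye']+r*(z-c['eye'][2])/r[2]
E
python3 - <<'E'
from h import *
def circ(n,m,X,box,zl,zh,z,t):
    u0,v0,u1,v1=box; k=np.zeros(m.shape,bool); k[v0:v1,u0:u1]=1
    s=m&k&(X[...,2]>zl)&(X[...,2]<zh); Q=X[s]
    v,u=np.nonzero(s)
    (cu,cv_),r=cv2.minEnclosingCircle(np.c_[u,v].astype(np.float32))
    print(n,t,len(Q),'mean',Q.mean(0).round(4),'min',Q.min(0).round(4),'max',Q.max(0).round(4),'pix',cu,cv_,r,'ray',ray(n,cu,cv_,z).round(4))
B={'top':dict(d=(308,252,338,282),c=(395,222,440,270),p=(210,205,290,280)),
   'scene':dict(d=(335,250,368,282),c=(240,185,280,250),p=(360,275,460,370))}
for n in('top','scene'):
    f=np.load(f'pics/{n}0.npz'); p,d=f['p'],f['d']; X=cloud(n,p,d); a=np.ones(d.shape,bool)&(d>0)
    dark=p.max(2)<75
    circ(n,a,X,B[n]['d'],.046,.07,.052,'difftop'); circ(n,a,X,B[n]['d'],.012,.07,.026,'diffall')
    circ(n,a,X,B[n]['c'],.128,.15,.136,'captop'); circ(n,a,X,B[n]['p'],.066,.08,.072,'rim')
    k=X[(slice(100,110),slice(300,310))]
    r=cv2.resize(p[B[n]['d'][1]-30:B[n]['d'][3]+20,B[n]['d'][0]-30:B[n]['d'][2]+120] if n=='top' else p[180:290,230:370],None,fx=4,fy=4,interpolation=cv2.INTER_CUBIC)
    cv2.imwrite(f'pics/crop_{n}.png',cv2.cvtColor(r[:, :400*2],cv2.COLOR_RGB2BGR))
    print(r.shape)
E
```

```text
top difftop 67 mean [0.5068 0.0262 0.0517] min [0.4947 0.0127 0.0466] max [0.5178 0.0379 0.0574] pix 322.33721923828125 265.7325439453125 4.670571327209473 ray [0.5071 0.0256 0.052 ]
top diffall 151 mean [0.5054 0.0259 0.0424] min [0.4889 0.0073 0.0193] max [0.5268 0.0448 0.0574] pix 322.40625 266.8125 6.838425636291504 ray [0.5074 0.0265 0.026 ]
top captop 276 mean [ 0.5582 -0.2351  0.1353] min [ 0.535  -0.2597  0.128 ] max [ 0.5835 -0.212   0.1437] pix 419.9666748046875 239.03334045410156 9.444782257080078 ray [ 0.5583 -0.2353  0.136 ]
top rim 431 mean [0.5791 0.2362 0.0722] min [0.4988 0.155  0.066 ] max [0.656  0.3111 0.0791] pix 247.90243530273438 242.65853881835938 28.478229522705078 ray [0.576  0.2318 0.072 ]
(320, 720, 3)
scene difftop 82 mean [0.5109 0.0261 0.0515] min [0.4961 0.0117 0.0461] max [0.5234 0.0372 0.0553] pix 352.0 259.0 5.385264873504639 ray [0.5118 0.0267 0.052 ]
scene diffall 249 mean [0.5163 0.03   0.0384] min [0.496  0.0102 0.0137] max [0.5294 0.0449 0.0553] pix 351.5 264.5 9.823541641235352 ray [0.5045 0.0209 0.026 ]
scene captop 204 mean [ 0.5644 -0.2331  0.1352] min [ 0.537  -0.2623  0.128 ] max [ 0.5857 -0.2116  0.1398] pix 258.0 199.0 10.000100135803223 ray [ 0.5661 -0.231   0.136 ]
scene rim 767 mean [0.577  0.2322 0.0714] min [0.5009 0.1528 0.066 ] max [0.6595 0.31   0.0759] pix 412.0 314.5 40.38883590698242 ray [0.583  0.2343 0.072 ]
(440, 560, 3)
```

View pics/crop_scene.png

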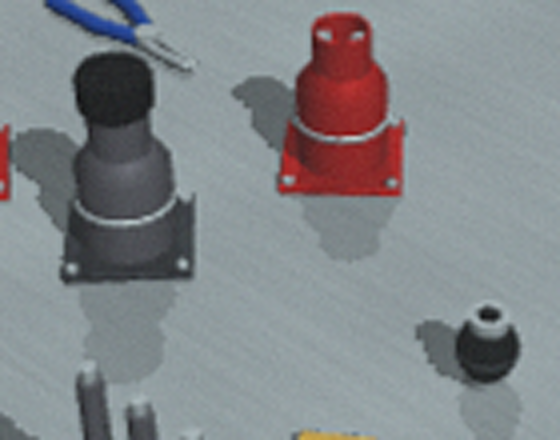

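Measured, with both views agreeing within about 4 mm: diff (0.509, 0.026), top 0.052; pot (0.579, 0.232), rim 0.072 and about 157 mm across; cap (0.5605, -0.2355), top 0.136. The crop confirms the grey canister with its black cap and the barrel with its steel stub.

```bash
cat >> h.py <<'E'
def go(x,y,z,yaw):
    s=manip.state(); A=R.from_euler('xyz',s['eef_rot'],degrees=True)
    T=R.from_euler('xyz',[180,0,yaw],degrees=True)
    print('rot',(A.inv()*T).as_rotvec().round(3),'shift cm',(A.inv().apply(np.array([x,y,z])-s['position'])*100).round(2))
E
python3 - <<'E'
from h import *
go(.509,.026,.17,162.5)
E
```

```text
rot [-0.002 -0.    -0.   ] shift cm [-47.76 -42.13  13.36]
```

Request:
play_rows(targets=[[0,0,0,-12,-10.5,0,8.5],[0,0,0,-24,-21,0,8.5],[0,0,0,-36,-31.5,0,8.5],[0,0,0,-47.8,-42.1,3,8.5],[0,0,0,-47.8,-42.1,5,8.5],[0,0,0,-47.8,-42.1,7,8.5],[0,0,0,-47.8,-42.1,8,8.5],[0,0,0,-47.8,-42.1,10,8.5],[0,0,0,-47.8,-42.1,12,8.5],[0,0,0,-47.8,-42.1,13.4,8.5],[0,0,0,-47.8,-42.1,13.4,8.5],[0,0,0,-47.8,-42.1,13.4,8.5],[0,0,0,-47.8,-42.1,13.4,8.5],[0,0,0,-47.8,-42.1,13.4,8.5],[0,0,0,-47.8,-42.1,13.4,8.5],[0,0,0,-47.8,-42.1,13.4,8.5],[0,0,0,-47.8,-42.1,13.4,8.5],[0,0,0,-47.8,-42.1,13.4,8.5],[0,0,0,-47.8,-42.1,13.4,8.5]])

```text
time_s: 2.0
position: [0.5095, 0.0272, 0.1702]
eef_rot: [-179.9, 0.1, 162.6]
wrist_force: [-0.1, -0.1, 0.2]
finger_gap: 0.0848
```

```bash
python3 - <<'E'
from h import *
s=manip.state(); print(s['position'],s['eef_rot'],s['joint_pos'],s['wrist_force'])
go(.509,.026,.077,162.5)
cap('scene','s1.png')
p=cv2.imread('pics/s1.png');cv2.imwrite('pics/s1c.png',cv2.resize(p[150:330,250:450],None,fx=3,fy=3))
E
```

```text
[0.50947881 0.02719693 0.17023521] [-1.79923086e+02  5.30164071e-02  1.62569104e+02] [-2.65319331e+00 -2.99219474e-01  1.07754291e+02 -9.21516391e-02
  7.25133055e+01 -7.51945955e+01] [-0.08000395 -0.07467545  0.20369643]
rot [-0.001  0.001  0.001] shift cm [ 0.02 -0.12  9.32]
```

View pics/s1c.png

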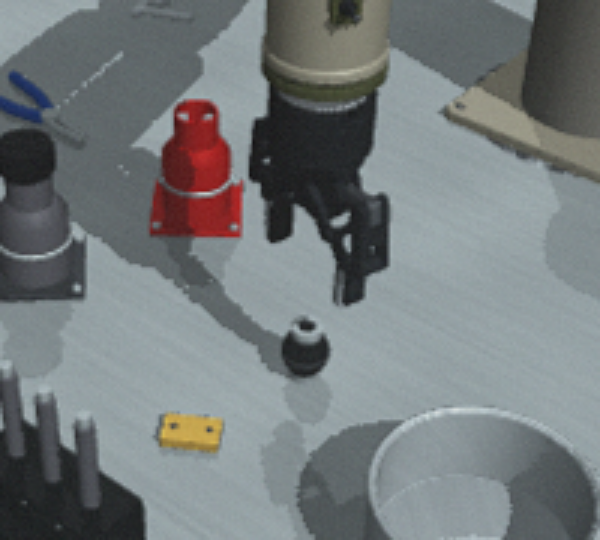

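The open gripper hangs above the differential (crop 305,345) with the jaws either side of it and clear of the weight. Descending and closing.

Request:
play_rows(targets=[[0,0,0,0,-0.1,3,8.5],[0,0,0,0,-0.1,6,8.5],[0,0,0,0,-0.1,8,8.5],[0,0,0,0,-0.1,9.3,8.5],[0,0,0,0,-0.1,9.3,8.5],[0,0,0,0,-0.1,9.3,6],[0,0,0,0,-0.1,9.3,5],[0,0,0,0,-0.1,9.3,4.5],[0,0,0,0,-0.1,9.3,4.2],[0,0,0,0,-0.1,9.3,3.9],[0,0,0,0,-0.1,9.3,3.5],[0,0,0,0,-0.1,9.3,3],[0,0,0,0,-0.1,9.3,3],[0,0,0,0,-0.1,9.3,3],[0,0,0,0,-0.1,9.3,3]])

```text
time_s: 3.55
position: [0.5098, 0.0258, 0.0781]
eef_rot: [-179.9, 0.1, 162.6]
wrist_force: [-1.5, -0.9, 7.1]
finger_gap: 0.0365
```

Request:
play_rows(targets=[[0,0,0,0,0,-0.3,2.5],[0,0,0,0,0,-1,2.5],[0,0,0,0,0,-2.5,2.5],[0,0,0,0,0,-5,2.5],[0,0,0,0,0,-8,2.5],[0,0,0,0,0,-11,2.5],[0,0,0,0,0,-12.2,2.5],[0,0,0,0,0,-12.2,2.5],[0,0,0,0,0,-12.2,2.5],[0,0,0,0,0,-12.2,2.5]])

```text
time_s: 4.55
position: [0.5086, 0.0261, 0.1981]
eef_rot: [-179.9, -0.1, 162.6]
wrist_force: [0.5, 0.1, -2.2]
finger_gap: 0.0361
```

```bash
python3 - <<'E'
from h import *
s=manip.state(); print(s['position'],s['finger_gap'],s['wrist_force'])
go(.579,.232,.2,162.5)
cap('scene','s2.png')
p=cv2.imread('pics/s2.png');cv2.imwrite('pics/s2c.png',cv2.resize(p[150:310,270:430],None,fx=3,fy=3))
E
```

```text
[0.50855279 0.02605195 0.19814042] 0.03605525476527816 [ 0.48085366  0.1049459  -2.20159691]
rot [-0.002 -0.001  0.001] shift cm [-0.55 21.76 -0.23]
```

View pics/s2c.png

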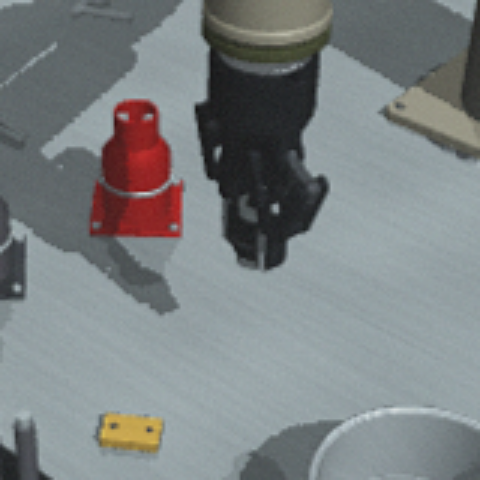

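The differential is held (gap 36 mm, about 1 to 2 N of weight). Carrying it to above the pot, then lowering slowly; the foot should touch at TCP z of about 0.083.

Request:
play_rows(targets=[[0,0,0,0,2,0,2.5],[0,0,0,-0.2,5,0,2.5],[0,0,0,-0.3,8.5,0,2.5],[0,0,0,-0.4,12,0,2.5],[0,0,0,-0.5,15.5,0,2.5],[0,0,0,-0.5,18.5,0,2.5],[0,0,0,-0.5,20.5,0,2.5],[0,0,0,-0.5,21.7,0,2.5],[0,0,0,-0.5,21.7,0,2.5],[0,0,0,-0.5,21.7,1,2.5],[0,0,0,-0.5,21.7,3,2.5],[0,0,0,-0.5,21.7,5,2.5],[0,0,0,-0.5,21.7,7,2.5],[0,0,0,-0.5,21.7,8.5,2.5],[0,0,0,-0.5,21.7,9.5,2.5],[0,0,0,-0.5,21.7,10,2.5],[0,0,0,-0.5,21.7,10.2,2.5],[0,0,0,-0.5,21.7,10.2,2.5],[0,0,0,-0.5,21.7,10.2,2.5]])

```text
time_s: 6.5
position: [0.5788, 0.2316, 0.0966]
eef_rot: [-179.9, 0.0, 162.6]
wrist_force: [-0.6, 0.3, -1.4]
finger_gap: 0.0361
```

```bash
python3 - <<'E'
from h import *
s=manip.state(); print(s['position'],s['wrist_force'])
cap('top','t3.png'); cap('scene','s3.png')
a=cv2.imread('pics/t3.png')[180:300,180:340];b=cv2.imread('pics/s3.png')[200:380,340:480]
cv2.imwrite('pics/c3.png',np.hstack([cv2.resize(a,(400,300)),cv2.resize(b,(300,300))]))
E
```

```text
[0.57881416 0.23162321 0.09663932] [-0.61793581  0.34641966 -1.43262091]
```

View pics/c3.png

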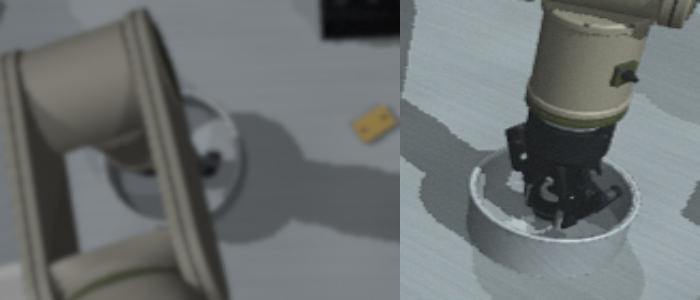

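The gripper is centred in the pot with clearance all round. Lowering in millimetre steps to contact.

Request:
play_rows(targets=[[0,0,0,0,0,0.3,2.5],[0,0,0,0,0,0.6,2.5],[0,0,0,0,0,0.8,2.5],[0,0,0,0,0,1.0,2.5],[0,0,0,0,0,1.1,2.5],[0,0,0,0,0,1.15,2.5],[0,0,0,0,0,1.15,2.5],[0,0,0,0,0,1.15,2.5]])

```text
time_s: 7.4
position: [0.5788, 0.2317, 0.0851]
eef_rot: [-179.9, 0.0, 162.6]
wrist_force: [0.3, -0.0, -0.8]
finger_gap: 0.0364
```

Request:
play_rows(targets=[[0,0,0,0,0,0.05,2.5],[0,0,0,0,0,0.1,2.5],[0,0,0,0,0,0.15,2.5],[0,0,0,0,0,0.15,2.5],[0,0,0,0,0,0.15,2.5]])

```text
time_s: 7.9
position: [0.5788, 0.2316, 0.0836]
eef_rot: [-179.9, 0.0, 162.6]
wrist_force: [0.3, 0.2, -0.3]
finger_gap: 0.0365
```

Request:
play_rows(targets=[[0,0,0,0,0,0.05,2.5],[0,0,0,0,0,0.1,2.5],[0,0,0,0,0,0.1,2.5],[0,0,0,0,0,0.1,2.5]])

```text
time_s: 8.3
position: [0.5789, 0.2317, 0.0832]
eef_rot: [-179.9, 0.0, 162.6]
wrist_force: [-3.5, -1.7, 6.0]
finger_gap: 0.0362
```

Contact at the predicted height (0.083, 6 N). Letting go.

Request:
play_rows(targets=[[0,0,0,0,0,-0.03,2.5],[0,0,0,0,0,-0.03,3.8],[0,0,0,0,0,-0.03,4.2],[0,0,0,0,0,-0.03,4.8],[0,0,0,0,0,-0.03,5.5],[0,0,0,0,0,-0.03,6.5],[0,0,0,0,0,-0.03,7],[0,0,0,0,0,-0.03,7],[0,0,0,0,0,-0.03,7],[0,0,0,0,0,-1,7],[0,0,0,0,0,-3,7],[0,0,0,0,0,-6,7],[0,0,0,0,0,-10,7],[0,0,0,0,0,-14,7.5],[0,0,0,0,0,-16,8],[0,0,0,0,0,-17,8.5],[0,0,0,0,0,-17,8.5],[0,0,0,0,0,-17,8.5]])

```text
time_s: 10.1
position: [0.5784, 0.2317, 0.2518]
eef_rot: [-179.9, -0.1, 162.6]
wrist_force: [0.7, -0.4, -1.1]
finger_gap: 0.0851
```

```bash
python3 - <<'E'
from h import *
cap('scene','s4.png')
cv2.imwrite('pics/s4c.png',cv2.resize(cv2.imread('pics/s4.png')[230:390,330:490],None,fx=3,fy=3))
go(.5605,-.2355,.26,67)
E
```

```text
rot [-4.000e-03  1.000e-03  1.668e+00] shift cm [-12.32 -45.09  -0.8 ]
```

View pics/s4c.png

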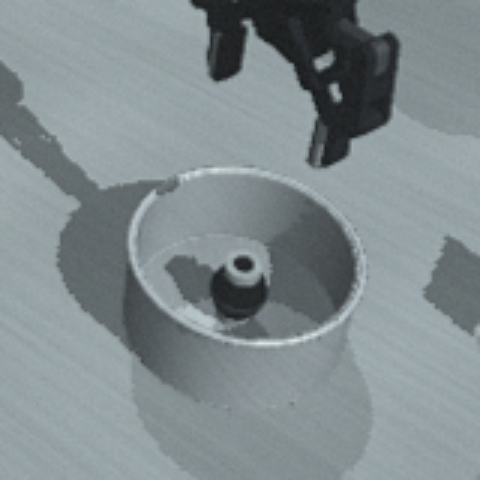

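The differential stands upright in the middle of the pot (crop 240,285), released. Moving to above the cap while turning the wrist to mid-range.

Request:
play_rows(targets=[[0,0,0.14,-1,-3.5,-1,8.5],[0,0,0.28,-2,-7,-1,8.5],[0,0,0.42,-3,-10.5,-1,8.5],[0,0,0.56,-4,-14,-1,8.5],[0,0,0.7,-5,-17.5,-1,8.5],[0,0,0.84,-6,-21,-1,8.5],[0,0,0.98,-7,-24.5,-1,8.5],[0,0,1.12,-8,-28,-1,8.5],[0,0,1.26,-9,-31.5,-1,8.5],[0,0,1.4,-9.5,-35,-1,8.5],[0,0,1.54,-10.5,-38.5,-1,8.5],[0,0,1.668,-11.5,-42,-1,8.5],[0,0,1.668,-12.3,-45,-0.8,8.5],[0,0,1.668,-12.3,-45.1,-0.8,8.5],[0,0,1.668,-12.3,-45.1,-0.8,8.5],[0,0,1.668,-12.3,-45.1,-0.8,8.5]])

```text
time_s: 11.75
position: [0.56, -0.2345, 0.2588]
eef_rot: [-179.8, 0.1, 67.0]
wrist_force: [-0.4, -0.9, 0.5]
finger_gap: 0.0852
```

```bash
python3 - <<'E'
from h import *
s=manip.state(); print(s['position'],s['eef_rot'],s['joint_pos'].round(1),s['wrist_force'])
go(.5605,-.2355,.179,67)
cap('scene','s5.png')
cv2.imwrite('pics/s5c.png',cv2.resize(cv2.imread('pics/s5.png')[90:270,170:350],None,fx=3,fy=3))
E
```

```text
[ 0.55996088 -0.23448562  0.258751  ] [-1.79763826e+02  1.39875416e-01  6.70314258e+01] [-27.5  10.1  87.1  -0.2  83.   -4.5] [-0.3605913  -0.85351376  0.48051438]
rot [-0.004  0.002  0.001] shift cm [-0.05  0.12  7.97]
```

View pics/s5c.png

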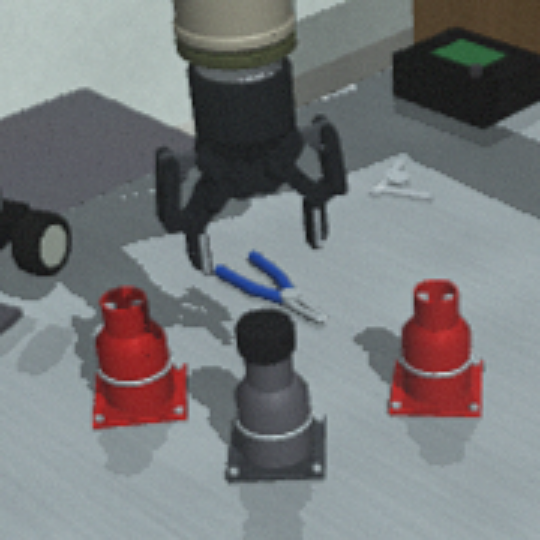

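The jaws straddle the grey canister's black cap (crop 265,335); the red ones are well clear. Descending and gripping the cap.

Request:
play_rows(targets=[[-0.004,0.002,0,0,0.1,3,8.5],[-0.004,0.002,0,0,0.1,6,8.5],[-0.004,0.002,0,-0.05,0.1,7.8,8.5],[-0.004,0.002,0,-0.05,0.1,8.45,8.5],[-0.004,0.002,0,-0.05,0.1,8.45,8.5],[-0.004,0.002,0,-0.05,0.1,8.45,7],[-0.004,0.002,0,-0.05,0.1,8.45,6],[-0.004,0.002,0,-0.05,0.1,8.45,5.5],[-0.004,0.002,0,-0.05,0.1,8.45,5.2],[-0.004,0.002,0,-0.05,0.1,8.45,5],[-0.004,0.002,0,-0.05,0.1,8.45,4.8],[-0.004,0.002,0,-0.05,0.1,8.45,4.6],[-0.004,0.002,0,-0.05,0.1,8.45,4.4],[-0.004,0.002,0,-0.05,0.1,8.45,4.4]])

```text
time_s: 13.2
position: [0.5608, -0.2354, 0.1752]
eef_rot: [179.9, 0.0, 67.1]
wrist_force: [-0.1, -0.2, 4.2]
finger_gap: 0.0466
```

Request:
play_rows(targets=[[0,0,0.03,0,0,0,3.8],[0,0,0.06,0,0,0,3.8],[0,0,0.09,0,0,0,3.8],[0,0,0.12,0,0,0,3.8],[0,0,0.12,0,0,0,3.8]])

```text
time_s: 13.7
position: [0.5609, -0.2354, 0.1753]
eef_rot: [179.9, 0.0, 60.1]
wrist_force: [-0.1, 0.5, 2.4]
finger_gap: 0.0467
```

```bash
python3 - <<'E'
from h import *
s=manip.state(); print(s['position'],s['eef_rot'],s['torque'],s['wrist_force'])
E
```

```text
[ 0.56085971 -0.23543773  0.17529142] [1.79904581e+02 2.74183650e-02 6.01114906e+01] [ 0.05812971 -0.01658925 -0.09250347] [-0.11554837  0.47400983  2.43023056]
```

Request:
play_rows(targets=[[0,0,0.02,0,0,0,3.8],[0,0,0.04,0,0,0,3.8],[0,0,0.06,0,0,0,3.8],[0,0,0.06,0,0,0,3.8]])

```text
time_s: 14.1
position: [0.5609, -0.2354, 0.1753]
eef_rot: [179.9, 0.0, 56.6]
wrist_force: [0.0, 0.2, 3.1]
finger_gap: 0.0468
```

```bash
python3 - <<'E'
from h import *
s=manip.state(); print(s['position'],s['eef_rot'],s['torque'],s['wrist_force'])
E
```

```text
[ 0.56085718 -0.23541913  0.17526741] [1.79905233e+02 2.30794595e-02 5.66183114e+01] [-0.01485343  0.0065982  -0.04103992] [0.01742555 0.1786185  3.10214567]
```

Request:
play_rows(targets=[[0,0,0.02,0,0,0,3.8],[0,0,0.04,0,0,0,3.8],[0,0,0.06,0,0,0,3.8],[0,0,0.08,0,0,0,3.8],[0,0,0.08,0,0,0,3.8]])

```text
time_s: 14.6
position: [0.5608, -0.2354, 0.1752]
eef_rot: [179.9, 0.0, 52.0]
wrist_force: [-0.1, -0.5, 2.9]
finger_gap: 0.0468
```

```bash
python3 - <<'E'
from h import *
s=manip.state(); print(s['position'],s['eef_rot'],s['torque'],s['wrist_force'])
E
```

```text
[ 0.56083804 -0.23542597  0.17524886] [1.79907270e+02 1.40302968e-02 5.19689494e+01] [-0.02589059  0.01313537 -0.10480503] [-0.08224851 -0.45956688  2.86874464]
```

It has turned 15° with only 0.1 N m and no stop, so this is the opening direction. Continuing to about 68° in all.

Request:
play_rows(targets=[[0,0,0.06,0,0,0,3.8],[0,0,0.12,0,0,0,3.8],[0,0,0.18,0,0,0,3.8],[0,0,0.24,0,0,0,3.8],[0,0,0.3,0,0,0,3.8],[0,0,0.36,0,0,0,3.8],[0,0,0.42,0,0,0,3.8],[0,0,0.48,0,0,0,3.8],[0,0,0.54,0,0,0,3.8],[0,0,0.6,0,0,0,3.8],[0,0,0.66,0,0,0,3.8],[0,0,0.72,0,0,0,3.8],[0,0,0.78,0,0,0,3.8],[0,0,0.84,0,0,0,3.8],[0,0,0.89,0,0,0,3.8],[0,0,0.92,0,0,0,3.8],[0,0,0.92,0,0,0,3.8]])

```text
time_s: 16.3
position: [0.5612, -0.2364, 0.1754]
eef_rot: [179.8, -0.1, -0.8]
wrist_force: [3.4, -5.2, -0.1]
finger_gap: 0.0467
```

```bash
python3 - <<'E'
from h import *
s=manip.state(); print(s['position'],s['eef_rot'],s['torque'],s['wrist_force'],s['joint_pos'][5])
E
```

```text
[ 0.56123745 -0.23640429  0.17537235] [ 1.79827539e+02 -1.46423669e-01 -8.17614453e-01] [-0.77942537 -0.51105645  0.02452713] [ 3.43093844 -5.23837358 -0.06911575] 63.22046228194287
```

Request:
play_rows(targets=[[0,0,0,0.02,0.04,-0.1,3.8],[0,0,0,0.02,0.04,-0.2,3.8],[0,0,0,0.02,0.04,-0.3,3.8],[0,0,0,0.02,0.04,-0.4,3.8],[0,0,0,0.02,0.04,-0.4,3.8]])

```text
time_s: 16.8
position: [0.5613, -0.2366, 0.1794]
eef_rot: [179.8, -0.1, -0.8]
wrist_force: [0.2, -0.2, -0.5]
finger_gap: 0.0468
```

Lifted 4 mm, beyond the 2 mm play, with no resisting force: the cap is free. Lifting on slowly.

Request:
play_rows(targets=[[0,0,0,0,0,-0.3,3.8],[0,0,0,0,0,-0.7,3.8],[0,0,0,0,0,-1.2,3.8],[0,0,0,0,0,-1.8,3.8],[0,0,0,0,0,-2.5,3.8],[0,0,0,0,0,-3.5,3.8],[0,0,0,0,0,-5,3.8],[0,0,0,0,0,-7,3.8],[0,0,0,0,0,-9,3.8],[0,0,0,0,0,-10.5,3.8],[0,0,0,0,0,-11,3.8],[0,0,0,0,0,-11,3.8],[0,0,0,0,0,-11,3.8],[0,0,0,0,0,-11,3.8],[0,0,0,0,0,-11,3.8]])

```text
time_s: 18.3
position: [0.5606, -0.2361, 0.2882]
eef_rot: [179.9, -0.0, -0.8]
wrist_force: [0.1, -0.1, -1.0]
finger_gap: 0.0465
```

```bash
python3 - <<'E'
from h import *
s=manip.state(); print(s['position'],s['joint_velocities'].round(2),s['wrist_force'],s['finger_gap'])
cap('scene','s6.png')
E
```

```text
[ 0.56064716 -0.23613964  0.28817812] [ 0.   -0.28 -0.31  0.1   0.05 -0.01] [ 0.07720613 -0.12751428 -0.98591403] 0.046524390966157715
```

View pics/s6.png

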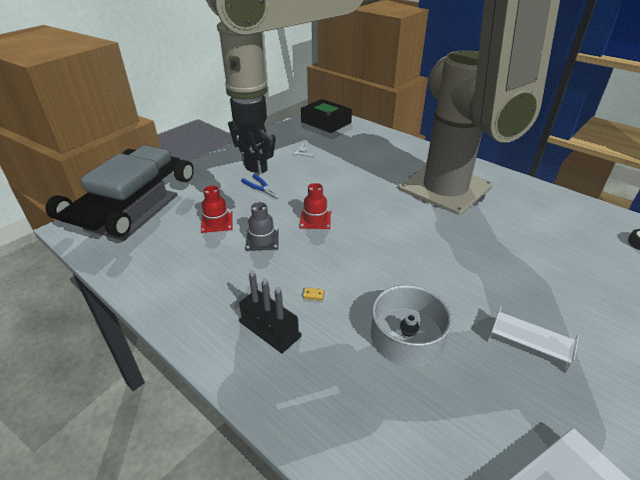

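The canister's mouth is bare at (260,208), the cap is in the gripper at (257,160), the differential stands in the pot at (410,322), and the bystanders have not moved. Handing in.

```bash
python3 - <<'E'
from h import *
print(job.hand_in())
E
```

```text
the job is handed in; nothing more can be done
None
```

The differential is in the wash pot and the gripper is holding the canister's cap. I handed the job in at about 18 s.

- **Differential:** I lowered it to contact with the pot floor, which read 6 N, and let go. It stands upright at the pot's centre.
- **Cap:** The first direction I tried (clockwise seen from above) turned freely past 15° with at most about 0.1 N m, so I did not need to try the other way. I turned it to about 68° and lifted it clear.
- **Last checks:** The cap is held still about 11 cm above its seat, with a gap of 46.5 mm and about 1 N of weight. The canister's mouth is bare, the pot is standing, and the other items look undisturbed.
- **Small disagreements:**
  - The two cameras differed by up to about 4 mm in position.
  - The finger gap read 1.5 to 3 mm under the stated diameters.
  - A side force of about 6 N at the end of the turn went away after a shift of about 0.4 mm.

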